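# Brush out the reader's well, then hold its recessed reset button down

## Task

Put the optical reader back in service. Take the green-handled brush that stands in the reader's well and scrub with two strokes, each up by about half the well's depth and then down again to the bottom (its black collar back at the rim), then stand the brush in the empty wide hole of the blue tool stand and let go of it. Then take the orange-handled stylus from the stand, reach its steel tip through the small orange-ringed hole in the reader's top and press the red button inside fully down, gently; finish while still gripping the stylus and holding the button down, and leave the three vials undisturbed.

Things in the scene. Friction and masses are not known exactly. Their poses are not given: they have to be found in the camera images.
- reader: the optical reader, a fixed grey and white desk instrument 116 x 176 x 80 mm (x, y, z); origin at the centre of its underside, z up. In its flat top are the measuring well (centre at x 0, y +42 mm, black ring) and the reset hole (x 0, y -42 mm, orange ring). A tall fixed retort stand with glassware (over 350 mm high) stands some 150 mm behind it; a low balance stands to its left
- well_mouth (a point): centre of the well's mouth, level with the upper face of its black ring (83 mm above the table). The well is a vertical round bore, 28 mm in diameter and 73 mm deep; axes as the reader's
- reset_hole (a point): centre of the reset hole's mouth, level with the upper face of its orange ring (22 mm outer diameter, 83 mm above the table). The hole is vertical, 12 mm in diameter; the button lies 25 mm below this point; axes as the reader's
- button_top (a point): centre of the red reset button's upper face (9.6 mm in diameter), inside the reset hole
- reset_button (a joint): travel of the reset button downward, in m: 0 released, 0.006 fully down. It springs back; it takes about 2 N to start it and 7 N to bring it fully down, where it meets a hard stop
- stand: the blue tool stand, a fixed block 50 x 150 x 80 mm (x, y, z) on a grey base 62 x 162 x 8 mm; origin at the centre of its underside, z up. Two vertical holes in its top, 100 mm apart: the wide brush hole (y +50 mm, empty at the start) and the narrow stylus hole (y -50 mm)
- brush_hole (a point): centre of the wide hole's mouth in the stand's top, 80 mm above the table; the hole is 28 mm in diameter and 72 mm deep. The brush's collar rests on the stand's top when it is fully in
- stylus_hole (a point): centre of the narrow hole's mouth in the stand's top, 80 mm above the table; the hole is 11 mm in diameter and 72 mm deep
- brush: the well brush, 170 mm long, loose, about 50 g; origin at its lower end, z along it toward the handle. From the lower end: white bristles 22 mm in diameter up to 48 mm, thin steel stem, black round collar 36 mm in diameter from 70 to 74 mm, green handle 16 mm in diameter from 96 to 160 mm (88 to 170 with its tapered ends). It stands upright in the reader's well at the start, its collar resting on the well's ring
- brush_grip (a point): centre of the brush's green handle, 132 mm above the brush's lower end, the place to grip it
- brush_collar (a point): centre of the underside of the brush's black collar, 70 mm above the brush's lower end; axes as the brush's
- stylus: the reset stylus, 133 mm long, loose, about 40 g; origin at its tip, z along it toward the handle. Steel stem 6 mm in diameter with a round tip from 0 to 60 mm, black collar 22 mm in diameter from 60 to 63 mm, orange handle 16 mm in diameter from 63 to 133 mm. It stands upright in the stand's narrow hole at the start, its collar resting on the stand's top
- stylus_grip (a point): centre of the stylus's orange handle, 103 mm above its tip, the place to grip it
- stylus_tip (a point): the lower end of the stylus's steel tip
- vial_1_mid (a point): middle (half-way up) of a standing glass vial, 24 mm in diameter and 54 mm high, pale contents, white cap; a bystander
- vial_2_mid (a point): middle (half-way up) of a standing glass vial, 24 mm in diameter and 54 mm high, yellowish contents, dark cap; a bystander
- vial_3_mid (a point): middle (half-way up) of a standing glass vial, 24 mm in diameter and 54 mm high, pale contents, white cap; a bystander

How it is judged:
On the way, in this order (a step that is already met when the one before it is completed fails the run):
1. the gripped brush is drawn up in the well (z of brush_collar in the frame of well_mouth above 0.025 m and horizontal distance between brush_collar and well_mouth below 0.013 m and contact force between the fingers and brush above 0.5 N), for 0.05 s.
2. the gripped brush is back at the well's bottom (z of brush_collar in the frame of well_mouth below 0.01 m and horizontal distance between brush_collar and well_mouth below 0.013 m and contact force between the fingers and brush above 0.5 N), for 0.05 s.
3. the gripped brush is drawn up a second time (all of step 1), for 0.05 s.
4. the gripped brush is back at the well's bottom a second time (all of step 2), for 0.05 s.
5. the brush stands in the stand's wide hole, let go (distance between brush_collar and brush_hole below 0.01 m and angle between brush_collar's own z axis and vertical below 0.17 rad and contact force between the fingers and brush below 0.1 N and linear speed of brush below 0.03 m/s), for 0.2 s.
6. the gripped stylus holds the reset button down (value of joint reset_button above 0.004 m and distance between stylus_tip and button_top below 0.007 m and contact force between stylus and reader above 1 N and contact force between the fingers and stylus above 1 N and contact force between stylus and stand below 0.1 N), for 0.3 s.
At the end, for the whole second after the job is handed in: The gripped stylus, clear of the stand, holds the button at least 4 of its 6 mm down (tip within 7 mm of its top, over 1 N); the brush stands let go and still in the stand's wide hole, within 10 degrees of upright, collar within 10 mm of the hole's mouth (all of step 5 and all of step 6); the arm keeps its last pose, push and grip.
It fails at once if the stylus is pushed against the reader with more than 25 N (contact force between stylus and reader above 25 N).
It fails at once if a vial is moved more than 20 mm or tipped over (distance of any of vial_1_mid, vial_2_mid, vial_3_mid from where it was at the start of the episode above 0.02 m or angle between any of vial_1_mid, vial_2_mid, vial_3_mid's own z axis and vertical above 0.5 rad).
It also fails if it takes over 72 s, if anything falls off the work surface, if the arm or the gripper's body presses on something with over 40 N, if the wrist force passes 120 N, or if a joint passes its speed limit or range.

## Robot

A 7-joint arm with a two-finger parallel gripper is mounted at the origin on a cart in front of the work surface, level with it; the furniture and walls round the work are solid. World frame = base frame: x ahead of the robot, y to its left, z up, the work surface at z = 0. Lengths are in m, angles in rad, forces in N, time in s.
With the tool pointing down it reaches from about 0.35 to 0.9 m from the base axis. Payload 8.1 kg.
Tool frame: the origin (TCP) lies midway between the tips of the shut fingers; the grasp point (between the pads) lies 19 mm behind it (arm.hold_point_z is the distance from the TCP to the grasp point, in m); z points along the fingers, y is the direction in which the jaws open and shut (so a half turn about z gives the same grasp; the last joint's range is limited). The gripper opens to 92 mm and grips with 3 to 60 N. Pads are 19 mm wide; open, the fingers measure 130 mm over their backs; the gripper's body (75 mm by 190 mm) begins 47 mm behind the grasp point.
Start: joints at [1.184, 0.434, 0.025, 1.573, -0.012, 1.134, -0.075], TCP at [0.175, -0.6, 0.227] pointing down, gripper open.
Joint ranges: [-2.62, 2.62], [-0.44, 2.09], [-1.27, 1.32], [0.08, 2.57], [-1.32, 4.46], [0.12, 2], [-2.74, 2.74]. Speed limits (rad/s): [2.22, 2.22, 3.01, 3.01, 3.14, 3.14, 3.14].

## Interface

Orientations are given as a rotation vector (axis times angle).
In Python, from cell import arm gives the robot as it stands.
- The arm moves only by the shell command python3 -m pendant 'ROWS' [FORCE]. ROWS is JSON, a list of rows, each a list of 3 entries, a list of its own where there are three numbers: the shift along the tool's x, y, z in m, then the turn, a rotation vector about the tool's x, y, z in degrees, then the finger opening in m, from 0 to 0.0918. A call has 1 to 10 rows; each row shifts and turns the commanded pose from where the row before left it, along the tool's axes as they then stand; what a row does not reach is not made up. A row lasts 1/8 s, in which the tool goes at most 62.5 mm and 10.7 degrees, less where a joint would pass 70% of its speed; a pose out of reach is approached as far as the arm can. A call with a gripper value outside its range is refused whole. The fingers move at their own pace and stop on an object; FORCE is the grip in N (left out, the last holds). Time passes only in rows, so rows that do not move let the fingers close. It gives the time, the measured TCP pose, the force and the opening at its end, in the units of the state.
- arm.observe(): the state, without advancing time (a new reading comes with each control period).
- arm.get_image(name): name is "side" or "top"; returns (picture, depth): 400x640x3 uint8, red, green, blue; 400x640 float32, m along the optical axis (not along the pixel's ray), 0 where there is no reading.
- arm.camera_params(name): a dict with "fovy" (degrees; the focal length in pixels is half the picture's height over the tangent of half this angle, whatever the lens; pixels are square), "cx", "cy" (the principal point, pixels), "k1" (the pictures are not rectified: a ray, as slopes to the right and down, at radius r is drawn at 1 + k1 r^2 times it, then the intrinsics apply), "rvec" (rotation vector, rad) and "tvec" (3), from world to camera coordinates, as OpenCV has them. Camera axes: x right, y down, z forward; pixel columns grow to the right and rows downward; lengths in m; the calibration is good to about 2 mm. A picture is of the moment at which its call begins. camera_params takes no time and is no camera call.
- arm.sign_off(): hands the job in, once; it reports no verdict.
Trained networks look in the newest picture that a camera, given by its name, has taken for a name from the list of things; names that differ only in an ending like _2 or _b are one class to them, and where a whole thing is asked for, a point or a joint stands for the part that bears it (a point fixed in the world has none). Each returns a list of dicts, best first, with "conf" (0 to 1); they miss things now and then, are a little off and sometimes report something else, mostly with a low value. They report only what shows in the picture. A call takes as long as a camera call.
- arm.look_for(camera, label): "rect" ([centre column, centre row, width, height] in pixels, round what is visible of it).
- arm.masks_of(camera, label): "pixels" (400x640 bool, what is visible of it) and "rect" ([centre column, centre row, width, height] in pixels, round what is visible of it).
The state is a dict: "clock": time; "joints": joint angles; "dq": joint speeds; "joint_efforts": joint torques, N m; "position": TCP position; "ee_rot": TCP orientation; "force": force on the tool from outside, world axes, zero at the start; "ft_torque": the same for the moment, N m; "width": opening from 0.0 (shut) to 1.0 (fully open).
Only numpy, scipy, OpenCV 4.12 (cv2) and the standard library are available. Lean on these libraries where they do the work, as an engineer would, in place of code of your own. Each camera call takes 0.05 s, during which the arm holds its last target.

## Working session

There is one attempt and no reset: what is moved stays moved. The work goes in short steps, Python scripts to look and compute and a shell command to move; the robot and the scene stay as the last step left them, time stands still between calls to the robot, and variables do not carry over. Pictures are saved under pics/ and viewed, and the job is handed in when it is done.

```bash
ls; mkdir -p pics; python3 - <<'E'
from cell import arm
import cv2
print(arm.observe(), arm.hold_point_z)
for n in("side","top"):
    p,d=arm.get_image(n); cv2.imwrite(f"pics/{n}0.png",p[:,:,::-1]); print(n,arm.camera_params(n))
E
```

```text
pics
{'clock': 0.0, 'joints': array([ 1.18438103,  0.43523493,  0.02497395,  1.57407578, -0.01162414,
        1.13397645, -0.07508399]), 'dq': array([-0.00112257,  0.0011483 ,  0.00079714, -0.00013149, -0.00113194,
       -0.00057472, -0.00133864]), 'joint_efforts': array([-1.54746936e-03, -6.67850804e+01,  9.84499678e-01, -3.14460289e+01,
       -6.06539729e-02,  4.28080908e-02,  1.26972491e-04]), 'position': array([ 0.1748278 , -0.59953534,  0.22594579]), 'ee_rot': array([-3.10853070e+00, -4.44006815e-01,  5.29323656e-04]), 'force': array([-0.08118667,  0.34119522, -0.07232734]), 'ft_torque': array([-0.01830011,  0.02804748, -0.02233269]), 'width': 0.9952759920798079} 0.0188
side {'fovy': 48.377832886661125, 'cx': 319.1909083731745, 'cy': 197.85430977354855, 'k1': 0.01357722194818936, 'rvec': array([ 0.74430437, -2.55054258,  1.14341873]), 'tvec': array([0.44088557, 0.27301092, 1.00121673])}
top {'fovy': 50.75616655531552, 'cx': 313.60207905129886, 'cy': 204.42075458482051, 'k1': -0.09868124023841261, 'rvec': array([ 2.20979002, -2.16192716,  0.02702111]), 'tvec': array([0.01622854, 0.50695978, 1.20859148])}
```

View pics/side0.png

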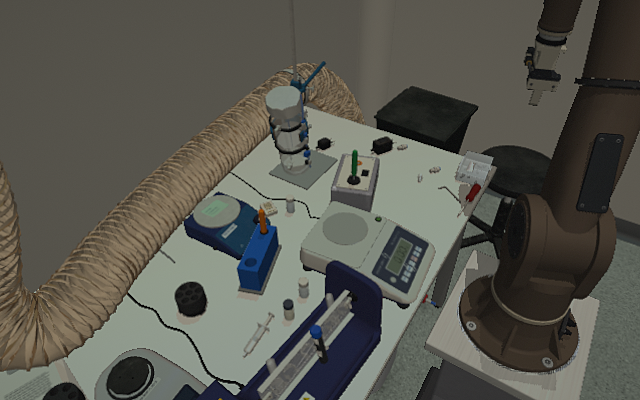

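View pics/top0.png

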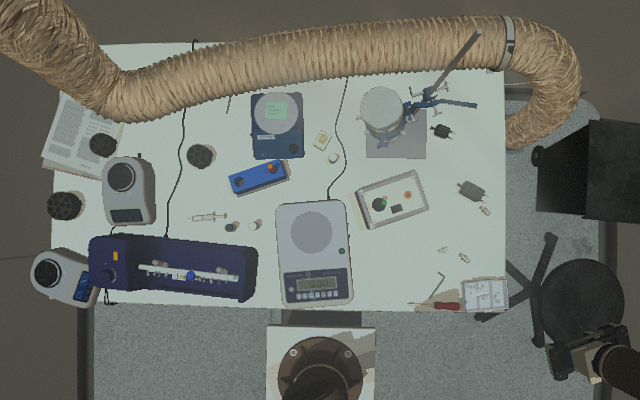

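The side view shows the reader with the green brush at (354,165) and the blue stand with the orange stylus at (262,220). The top view shows the reader at (392,200), the stand at (258,177) and vials near (230,227), (253,225) and (333,158).

```bash
cat > h.py <<'E'
import numpy as np, cv2
from cell import arm
from scipy.spatial.transform import Rotation as R
def cam(n):
    p=arm.camera_params(n); f=200/np.tan(np.radians(p['fovy'])/2)
    K=np.array([[f,0,p['cx']],[0,f,p['cy']],[0,0,1]]); D=np.array([p['k1'],0,0,0,0.])
    return K,D,cv2.Rodrigues(p['rvec'])[0],p['tvec']
def world(n,uv,z):
    K,D,Rm,t=cam(n); uv=np.asarray(uv,float).reshape(-1,1,2)
    s=cv2.undistortPoints(uv,K,D)[:,0]
    return (np.c_[s,np.ones(len(s))]*np.asarray(z).reshape(-1,1)-t)@Rm
def cloud(n,mask,d):
    v,u=np.nonzero(mask&(d>0)); return world(n,np.c_[u,v],d[v,u])
def ray_z(n,uv,z):  # intersect pixel ray with plane z
    a=world(n,uv,np.ones(1))[0]; K,D,Rm,t=cam(n); c=-Rm.T@t
    return c+(a-c)*(z-c[2])/(a[2]-c[2])
def proj(n,P):
    K,D,Rm,t=cam(n); return cv2.projectPoints(np.asarray(P,float).reshape(-1,1,3),cv2.Rodrigues(Rm)[0],t,K,D)[0][:,0]
E
python3 - <<'E'
from h import *
np.set_printoptions(precision=4,suppress=True)
for n in("side","top"):
    p,d=arm.get_image(n)
    np.savez(f"{n}.npz",p=p,d=d)
    for l in("reader","stand","brush","stylus","vial_1_mid","well_mouth","reset_hole","brush_hole","button_top"):
        for r in arm.masks_of(n,l)[:4]:
            if r['conf']<.25: continue
            c=cloud(n,r['pixels'],d)
            print(n,l,round(r['conf'],2),np.round(r['rect']),r['pixels'].sum(),'med',np.median(c,0),'p5',np.percentile(c,3,0),'p95',np.percentile(c,97,0))
E
```

```text
side reader 0.9 [355. 182.  45.  56.] 1811 med [ 0.5004 -0.1466  0.0778] p5 [ 0.4436 -0.2655  0.03  ] p95 [ 0.5775 -0.0954  0.0827]
side stand 0.57 [258. 260.  46.  69.] 1957 med [0.565  0.2121 0.0672] p5 [0.5326 0.1175 0.0063] p95 [0.6063 0.2646 0.0822]
side brush 0.6 [355. 166.   9.  36.] 233 med [ 0.5045 -0.1475  0.1234] p5 [ 0.4928 -0.1647  0.0844] p95 [ 0.5205 -0.1367  0.1824]
side brush 0.56 [290. 310.  15.  24.] 230 med [0.4313 0.2695 0.0366] p5 [ 0.4234  0.2366 -0.0002] p95 [0.4676 0.2766 0.056 ]
side stylus 0.7 [262. 221.  13.  29.] 193 med [0.5939 0.1442 0.1118] p5 [0.5882 0.0742 0.0465] p95 [0.6717 0.1488 0.1534]
side stylus 0.34 [260. 259.  45.  66.] 1924 med [0.5642 0.213  0.0671] p5 [0.5327 0.1202 0.0063] p95 [0.6051 0.2646 0.0822]
side vial_1_mid 0.55 [303. 288.  11.  23.] 197 med [0.4363 0.2033 0.0379] p5 [0.4292 0.1899 0.0022] p95 [0.4482 0.2092 0.0555]
side well_mouth 0.98 [356. 182.  47.  58.] 1892 med [ 0.5006 -0.146   0.0777] p5 [ 0.4444 -0.2682  0.0263] p95 [ 0.5786 -0.0941  0.0828]
side reset_hole 0.94 [355. 184.  48.  59.] 1936 med [ 0.5021 -0.1466  0.0776] p5
[... 1017 characters left out ...]
.1861 0.0256] p95 [0.4514 0.2063 0.0562]
top well_mouth 0.68 [392. 201.  75.  57.] 2663 med [ 0.5226 -0.1909  0.0787] p5 [ 0.4539 -0.272   0.0394] p95 [ 0.5873 -0.1037  0.0837]
top reset_hole 0.87 [391. 201.  74.  57.] 2702 med [ 0.5219 -0.1905  0.0787] p5 [ 0.4535 -0.2737  0.0283] p95 [ 0.5879 -0.1035  0.0839]
top reset_hole 0.63 [273. 168.  10.   9.] 62 med [0.5936 0.1372 0.1246] p5 [0.5873 0.1313 0.0815] p95 [0.6018 0.1476 0.1537]
top brush_hole 0.62 [258. 178.  66.  42.] 1247 med [0.5741 0.1874 0.0784] p5 [0.5357 0.1138 0.0053] p95 [0.6181 0.2541 0.0835]
top brush_hole 0.25 [394. 201.  76.  57.] 2596 med [ 0.5223 -0.1909  0.0788] p5 [ 0.4558 -0.2719  0.0604] p95 [ 0.5849 -0.1038  0.0837]
```

```bash
python3 - <<'E'
from h import *
np.set_printoptions(precision=4,suppress=True)
def rect(n,label,zlo,zhi):
    q=np.load(f"{n}.npz");d=q['d']; r=arm.masks_of(n,label)[0]
    m=cv2.dilate(r['pixels'].astype(np.uint8),np.ones((7,7)))>0
    c=cloud(n,m,d); c=c[(c[:,2]>zlo)&(c[:,2]<zhi)]
    rr=cv2.minAreaRect((c[:,:2]*1000).astype(np.float32)); print(n,label,len(c),rr); return c
for n in("top","side"):
    arm.get_image(n)
    rect(n,"reader",.076,.088); rect(n,"stand",.077,.086)
for n in("top","side"):
    q=np.load(f"{n}.npz");p=q['p'];d=q['d']
    hsv=cv2.cvtColor(p,cv2.COLOR_RGB2HSV); H,S,V=cv2.split(hsv)
    m=(S>150)&(H>2)&(H<20)&(V>90)
    k,lab,st,ce=cv2.connectedComponentsWithStats(m.astype(np.uint8))
    for i in range(1,k):
        if st[i,4]>4: 
            c=cloud(n,lab==i,d); print(n,'orange',ce[i],st[i],c.mean(0), ray_z(n,ce[i],.083))
    m=(S>120)&(H>40)&(H<80)&(V>50)
    k,lab,st,ce=cv2.connectedComponentsWithStats(m.astype(np.uint8))
    for i in range(1,k):
        if st[i,4]>10: c=cloud(n,lab==i,d); print(n,'green',ce[i],st[i],c.mean(0), c.max(0))
# crops
t=np.load("top.npz")['p'];s=np.load("side.npz")['p']
a=cv2.resize(t[160:240,345:440],None,fx=4,fy=4,interpolation=2); b=cv2.resize(t[145:210,220:300],None,fx=4,fy=4,interpolation=2)
c=cv2.resize(s[140:220,325:385],None,fx=4,fy=4,interpolation=2); e=cv2.resize(s[195:300,230:290],None,fx=4,fy=4,interpolation=2)
W=np.zeros((600,800,3),np.uint8)
for im,x,y in((a,0,0),(b,0,325),(c,390,0),(e,640-90,170)):
    h,w=im.shape[:2]; im=im[:600-y,:800-x]; W[y:y+im.shape[0],x:x+im.shape[1]]=im
cv2.imwrite("pics/crop0.png",W[:,:,::-1])
E
```

```text
top reader 2171 ((521.1375122070312, -189.93423461914062), (114.90039825439453, 172.99514770507812), 20.226163864135742)
top stand 785 ((580.06640625, 188.07089233398438), (50.602394104003906, 150.54270935058594), 20.100770950317383)
side reader 1322 ((505.326416015625, -153.2549285888672), (121.90961456298828, 258.54193115234375), 23.93012237548828)
side stand 862 ((579.5232543945312, 187.1358642578125), (51.07807540893555, 153.1283721923828), 20.11501693725586)
top orange [269.5882 165.8824] [268 164   4   5  17] [0.5972 0.1401 0.1519] [0.6067 0.1492 0.083 ]
top orange [116.4 254.8] [114 252   4   8  10] [0.3569 0.5342 0.167 ] [0.3496 0.5765 0.083 ]
side orange [359.5556 162.6667] [358 161   4   4   9] [ 0.5314 -0.2299  0.0825] [ 0.5311 -0.2293  0.083 ]
side orange [261.9273 220.1182] [259 209   7  24 110] [0.5938 0.1453 0.1243] [0.6241 0.114  0.083 ]
side green [354.3176 161.4588] [352 150   5  26  85] [ 0.5044 -0.1463  0.1504] [ 0.5129 -0.1413  0.1856]
```

View pics/crop0.png

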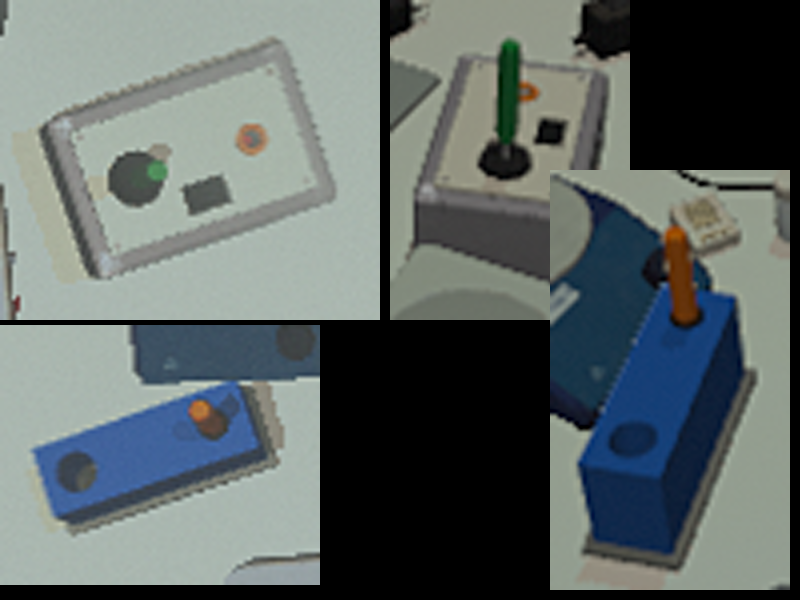

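```bash
python3 - <<'E'
from h import *
np.set_printoptions(precision=4,suppress=True)
print('ring top',ray_z('top',[251/4+345-.4,139/4+160-.4],.083),'side',ray_z('side',[(526-390)/4+325-.4,92/4+140-.4],.083))
print('collar top',ray_z('top',[136/4+345-.4,179/4+160-.4],.087),'handle top end',ray_z('top',[157/4+345-.4,171/4+160-.4],.183))
print('collar side',ray_z('side',[(505-390)/4+325-.4,161/4+140-.4],.087),'h end',ray_z('side',[(510-390)/4+325-.4,42/4+140-.4],.182))
print('bhole top',ray_z('top',[77/4+220-.4,(471-325)/4+145-.4],.08),'side',ray_z('side',[(633-550)/4+230-.4,(439-170)/4+195-.4],.08))
print('sty end top',ray_z('top',[199/4+220-.4,(411-325)/4+145-.4],.153),'side',ray_z('side',[(676-550)/4+230-.4,(230-170)/4+195-.4],.153))
for n in('top','side'):
    q=np.load(f"{n}.npz");d=q['d'];
    v,u=np.nonzero(d>0); c=world(n,np.c_[u,v],d[v,u])
    for nm,x,y,lo,hi in(('brush',.506,-.15,.1,.19),('stylus',.597,.141,.09,.16)):
        k=(np.hypot(c[:,0]-x,c[:,1]-y)<.025)&(c[:,2]>lo)&(c[:,2]<hi); print(n,nm,k.sum(),c[k].mean(0),c[k].max(0))
    k=(c[:,0]>.3)&(c[:,0]<.7)&(c[:,1]>-.3)&(c[:,1]<.4)&(c[:,2]>.1); print(n,'tall pts'); 
    print(arm.camera_params(n) and -cam(n)[2].T@cam(n)[3])
    for l in("vial_1_mid",):
        arm.get_image(n)
        for r in arm.look_for(n,l): print(l,r['conf'],r['rect'],ray_z(n,r['rect'][:2],.05 if n=='top' else .027))
s=arm.observe(); print(R.from_rotvec(s['ee_rot']).as_matrix())
E
```

```text
ring top [ 0.5361 -0.2298  0.083 ] side [ 0.5336 -0.2281  0.083 ]
collar top [ 0.5069 -0.1509  0.087 ] handle top end [ 0.5073 -0.1514  0.183 ]
collar side [ 0.5045 -0.1457  0.087 ] h end [ 0.5089 -0.1535  0.182 ]
bhole top [0.5634 0.2337 0.08  ] side [0.5622 0.2354 0.08  ]
sty end top [0.5965 0.1406 0.153 ] side [0.5973 0.1395 0.153 ]
top brush 52 [ 0.5064 -0.1489  0.1657] [ 0.5139 -0.1433  0.1865]
top stylus 46 [0.5952 0.1388 0.1391] [0.6026 0.1476 0.1553]
top tall pts
[ 0.4485 -0.0014  1.2316]
side brush 143 [ 0.5046 -0.1474  0.1481] [ 0.5132 -0.1413  0.1859]
side stylus 137 [0.5935 0.144  0.1263] [0.603  0.1493 0.1548]
side tall pts
[0.047  0.7102 0.8745]
vial_1_mid 0.64 [304.1, 287.4, 8.3, 22.5] [0.4395 0.1969 0.027 ]
[[ 0.96    0.2799 -0.    ]
 [ 0.2799 -0.96   -0.0001]
 [-0.      0.0001 -1.    ]]
```

```bash
python3 -m pendant '[[[0.02,-0.015,-0.005],[0,0,0],0.09],[[0.04,-0.03,-0.005],[0,0,0],0.09],[[0.04,-0.03,-0.005],[0,0,0],0.09],[[0.045,-0.034,-0.005],[0,0,0],0.09],[[0.045,-0.034,-0.005],[0,0,0],0.09],[[0.045,-0.034,-0.005],[0,0,0],0.09],[[0.045,-0.034,0],[0,0,0],0.09],[[0.045,-0.034,0],[0,0,0],0.09],[[0.04,-0.03,0],[0,0,0],0.09],[[0.02,-0.015,0],[0,0,0],0.09]]' 15
cat >> h.py <<'E'
def go(x,y,z,yaw=None):
    s=arm.observe(); M=R.from_rotvec(s['ee_rot']).as_matrix(); d=M.T@(np.array([x,y,z])-s['position'])
    print('clock',round(s['clock'],2),'pos',s['position'].round(4),'F',s['force'].round(2),'w',round(s['width']*91.8,1),'tool shift',d.round(4),'tilt',np.degrees(np.arccos(-M[2,2])).round(2),'yaw x',np.degrees(np.arctan2(M[1,0],M[0,0])).round(2), 'j',s['joints'].round(2))
E
python3 -c "
from h import *
go(.5067,-.1507,.25)"
```

```text
clock: 2.85
position: [0.4651, -0.2109, 0.257]
ee_rot: [-3.109, -0.45, -0.002]
force: [0.0, -0.1, 0.1]
width: 0.978
clock 2.85 pos [ 0.4651 -0.2109  0.257 ] F [ 0.04 -0.14  0.09] w 89.7 tool shift [ 0.057  -0.0459  0.007 ] tilt 0.06 yaw x 16.46 j [ 0.5   0.24 -0.22  1.79  0.06  1.12 -1.02]
```

```bash
python3 -m pendant '[[[0.015,-0.012,0],[0,0,0],0.07],[[0.02,-0.017,0.002],[0,0,0],0.06],[[0.015,-0.012,0.005],[0,0,0],0.05],[[0.007,-0.005,0],[0,0,0],0.05],[[0,0,0],[0,0,0],0.05]]'
python3 - <<'E'
from h import *
go(.5067,-.1507,.126)
p,d=arm.get_image('side'); cv2.imwrite('pics/a1.png',cv2.resize(p[90:240,280:480],None,fx=4,fy=4)[:,:,::-1])
p,d=arm.get_image('top'); cv2.imwrite('pics/a2.png',cv2.resize(p[120:270,300:500],None,fx=4,fy=4)[:,:,::-1])
E
```

```text
clock: 3.48
position: [0.5054, -0.1536, 0.2498]
ee_rot: [3.11, 0.445, -0.0]
force: [-0.3, 0.8, 0.7]
width: 0.551
clock 3.48 pos [ 0.5054 -0.1536  0.2498] F [-0.33  0.81  0.69] w 50.6 tool shift [ 0.0021 -0.0025  0.1238] tilt 0.01 yaw x 16.29 j [ 0.39  0.28 -0.25  1.76  0.08  1.12 -1.17]
```

View pics/a1.png

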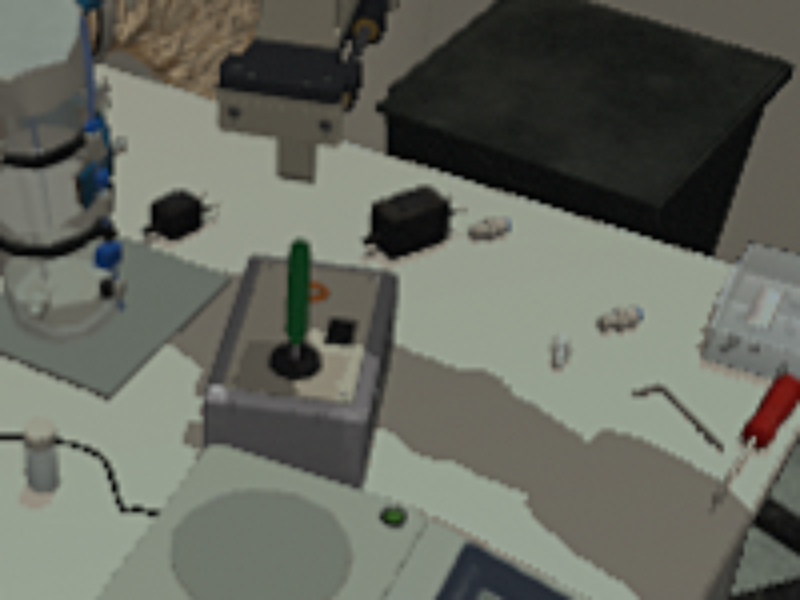

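View pics/a2.png

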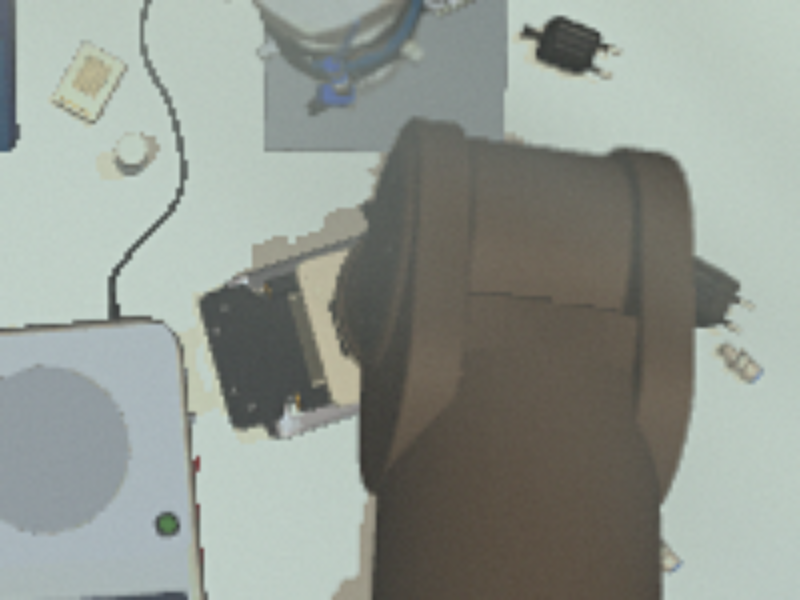

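The gripper hangs above and beyond the brush (handle top at about (354,150) in the full side frame). The path down is clear.

```bash
python3 -m pendant '[[[0.001,-0.001,0.015],[0,0,0],0.05],[[0.001,-0.001,0.025],[0,0,0],0.05],[[0,0,0.03],[0,0,0],0.05],[[0,0,0.03],[0,0,0],0.05],[[0,0,0.018],[0,0,0],0.05],[[0,0,0.005],[0,0,0],0.05],[[0,0,0],[0,0,0],0.05]]'
python3 - <<'E'
from h import *
go(.5067,-.1507,.126)
p,d=arm.get_image('side'); cv2.imwrite('pics/b1.png',cv2.resize(p[110:220,300:420],None,fx=5,fy=5,interpolation=2)[:,:,::-1])
E
```

```text
clock: 4.45
position: [0.5064, -0.1515, 0.1266]
ee_rot: [-3.11, -0.444, 0.001]
force: [0.1, 0.3, 1.0]
width: 0.547
clock 4.45 pos [ 0.5064 -0.1515  0.1266] F [0.1  0.26 0.97] w 50.2 tool shift [ 0.0005 -0.0006  0.0006] tilt 0.02 yaw x 16.23 j [ 0.37  0.41 -0.24  1.91  0.13  0.84 -1.22]
```

View pics/b1.png

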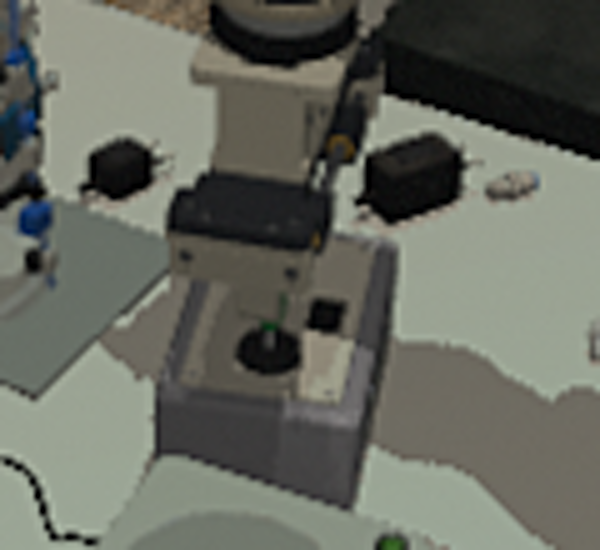

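The fingers straddle the handle, and the collar is still at the rim, at about (354,180). Closing.

```bash
python3 -m pendant '[[[0,0,0],[0,0,0],0.012],[[0,0,0],[0,0,0],0.006],[[0,0,0],[0,0,0],0.006],[[0,0,0],[0,0,0],0.006],[[0,0,0],[0,0,0],0.006]]' 25
python3 -c "
from h import *
go(.5067,-.1507,.126)"
```

```text
clock: 5.12
position: [0.5067, -0.1512, 0.1268]
ee_rot: [3.11, 0.444, 0.0]
force: [0.5, 0.3, 0.6]
width: 0.169
clock 5.12 pos [ 0.5067 -0.1512  0.1268] F [0.52 0.25 0.56] w 15.5 tool shift [ 0.0002 -0.0005  0.0008] tilt 0.01 yaw x 16.26 j [ 0.37  0.41 -0.24  1.91  0.13  0.84 -1.22]
```

```bash
python3 -m pendant '[[[0,0,-0.01],[0,0,0],0.006],[[0,0,-0.016],[0,0,0],0.006],[[0,0,-0.01],[0,0,0],0.006],[[0,0,0],[0,0,0],0.006],[[0,0,0],[0,0,0],0.006]]'
python3 - <<'E'
from h import *
go(.5067,-.1507,.126)
p,d=arm.get_image('side'); cv2.imwrite('pics/c1.png',cv2.resize(p[110:220,300:420],None,fx=5,fy=5,interpolation=2)[:,:,::-1])
E
```

```text
clock: 5.75
position: [0.5064, -0.1513, 0.1626]
ee_rot: [3.11, 0.444, -0.0]
force: [-0.1, 0.6, -2.0]
width: 0.169
clock 5.75 pos [ 0.5064 -0.1513  0.1626] F [-0.06  0.61 -1.95] w 15.5 tool shift [ 0.0005 -0.0005  0.0366] tilt 0.01 yaw x 16.25 j [ 0.38  0.36 -0.25  1.87  0.11  0.92 -1.21]
```

View pics/c1.png

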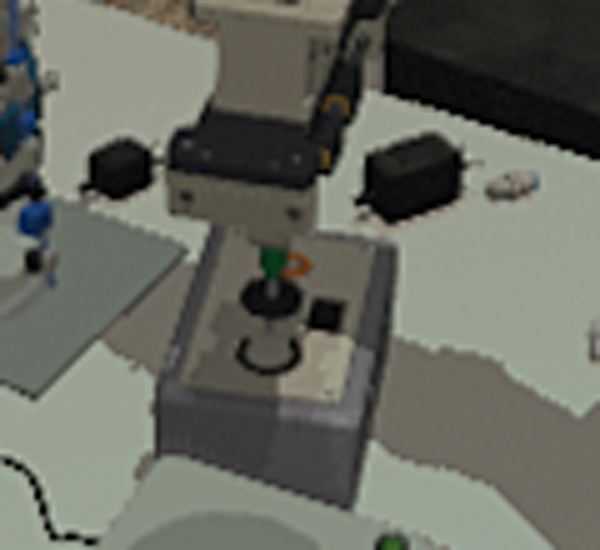

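The brush came up with the gripper: its collar is at (354,170), above the ring at (354,180). Next are down, up, down.

```bash
python3 -m pendant '[[[0,0,0.01],[0,0,0],0.006],[[0,0,0.015],[0,0,0],0.006],[[0,0,0.01],[0,0,0],0.006],[[0,0,0],[0,0,0],0.006],[[0,0,0],[0,0,0],0.006]]'
python3 - <<'E'
from h import *
go(.5067,-.1507,.126)
p,d=arm.get_image('side'); cv2.imwrite('pics/c2.png',cv2.resize(p[110:220,300:420],None,fx=5,fy=5,interpolation=2)[:,:,::-1])
E
python3 -m pendant '[[[0,0,-0.01],[0,0,0],0.006],[[0,0,-0.016],[0,0,0],0.006],[[0,0,-0.01],[0,0,0],0.006],[[0,0,0],[0,0,0],0.006],[[0,0,0],[0,0,0],0.006]]'
python3 -m pendant '[[[0,0,0.01],[0,0,0],0.006],[[0,0,0.016],[0,0,0],0.006],[[0,0,0.01],[0,0,0],0.006],[[0,0,0],[0,0,0],0.006],[[0,0,0],[0,0,0],0.006]]'
python3 - <<'E'
from h import *
go(.5067,-.1507,.126)
p,d=arm.get_image('side'); cv2.imwrite('pics/c3.png',cv2.resize(p[110:220,300:420],None,fx=5,fy=5,interpolation=2)[:,:,::-1])
E
```

```text
clock: 6.42
position: [0.5064, -0.1512, 0.1272]
ee_rot: [-3.11, -0.444, 0.001]
force: [-0.3, -0.0, -0.5]
width: 0.166
clock 6.42 pos [ 0.5064 -0.1512  0.1272] F [-0.31 -0.04 -0.46] w 15.2 tool shift [ 0.0004 -0.0004  0.0012] tilt 0.05 yaw x 16.26 j [ 0.37  0.41 -0.24  1.91  0.13  0.84 -1.22]
clock: 7.1
position: [0.5065, -0.1513, 0.1637]
ee_rot: [3.11, 0.444, -0.0]
force: [1.1, 0.6, -0.9]
width: 0.168
clock: 7.72
position: [0.5064, -0.1512, 0.1273]
ee_rot: [-3.11, -0.444, 0.001]
force: [0.4, -0.3, -0.8]
width: 0.168
clock 7.72 pos [ 0.5064 -0.1512  0.1273] F [ 0.42 -0.27 -0.84] w 15.4 tool shift [ 0.0004 -0.0004  0.0013] tilt 0.04 yaw x 16.26 j [ 0.37  0.4  -0.24  1.91  0.13  0.84 -1.22]
```

View pics/c3.png

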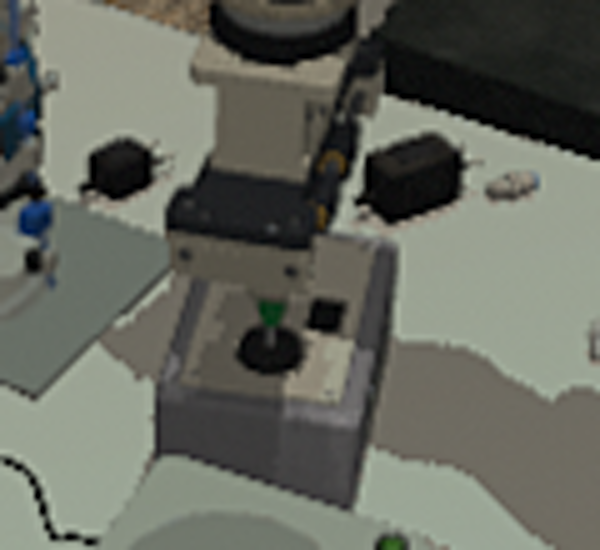

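View pics/c2.png

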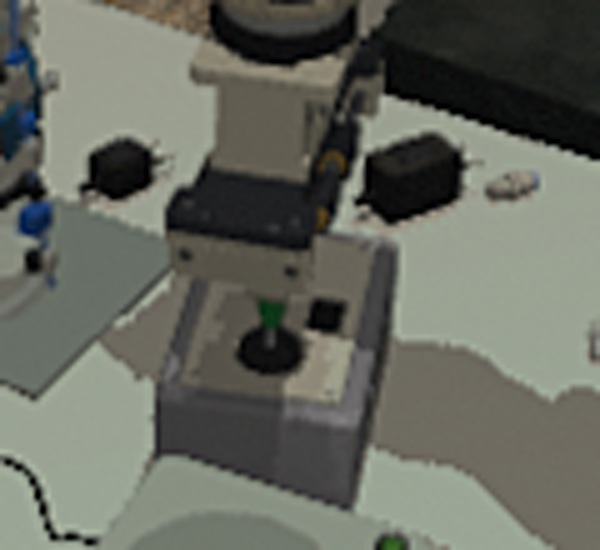

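Both strokes are done and the collar is back at the rim at (354,180). Now I lift it clear.

```bash
python3 -m pendant '[[[0,0,-0.01],[0,0,0],0.006],[[0,0,-0.02],[0,0,0],0.006],[[0,0,-0.025],[0,0,0],0.006],[[0,0,-0.03],[0,0,0],0.006],[[0,0,-0.03],[0,0,0],0.006],[[0,0,-0.03],[0,0,0],0.006],[[0,0,-0.01],[0,0,0],0.006],[[0,0,0],[0,0,0],0.006]]'
python3 -c "
from h import *
go(.563,.2345,.283)"
```

```text
clock: 8.78
position: [0.5068, -0.1513, 0.2831]
ee_rot: [3.11, 0.444, 0.002]
force: [-0.9, -0.6, -1.5]
width: 0.176
clock 8.78 pos [ 0.5068 -0.1513  0.2831] F [-0.85 -0.64 -1.49] w 16.2 tool shift [ 0.162  -0.3546 -0.    ] tilt 0.06 yaw x 16.25 j [ 0.39  0.25 -0.26  1.71  0.07  1.19 -1.17]
```

```bash
python3 -m pendant '[[[0.005,-0.012,0],[0,0,0],0.006],[[0.012,-0.026,0],[0,0,0],0.006],[[0.018,-0.04,0],[0,0,0],0.006],[[0.021,-0.045,0],[0,0,0],0.006],[[0.021,-0.046,0],[0,0,0],0.006],[[0.021,-0.046,0],[0,0,0],0.006],[[0.021,-0.046,0],[0,0,0],0.006],[[0.019,-0.04,0],[0,0,0],0.006],[[0.014,-0.03,0],[0,0,0],0.006],[[0.007,-0.016,0],[0,0,0],0.006]]'
python3 -m pendant '[[[0.002,-0.005,0],[0,0,0],0.006],[[0,0,0],[0,0,0],0.006],[[0,0,0],[0,0,0],0.006]]'
python3 - <<'E'
from h import *
go(.563,.2345,.283)
for n in('side','top'):
    p,d=arm.get_image(n); np.savez(n+'1.npz',p=p,d=d)
    q=p[130:330,190:350] if n=='side' else p[110:260,170:350]
    cv2.imwrite(f'pics/d_{n}.png',cv2.resize(q,None,fx=3,fy=3,interpolation=2)[:,:,::-1])
E
```

```text
clock: 10.02
position: [0.5609, 0.2291, 0.2814]
ee_rot: [-3.109, -0.449, 0.004]
force: [-0.5, -0.6, -1.1]
width: 0.17
clock: 10.4
position: [0.5629, 0.2302, 0.2827]
ee_rot: [3.11, 0.441, 0.0]
force: [-0.1, 0.4, -0.7]
width: 0.169
clock 10.4 pos [0.5629 0.2302 0.2827] F [-0.12  0.44 -0.67] w 15.5 tool shift [ 0.0013 -0.0041 -0.0003] tilt 0.05 yaw x 16.14 j [-0.19  0.4  -0.41  1.51  0.17  1.26 -1.91]
```

View pics/d_side.png

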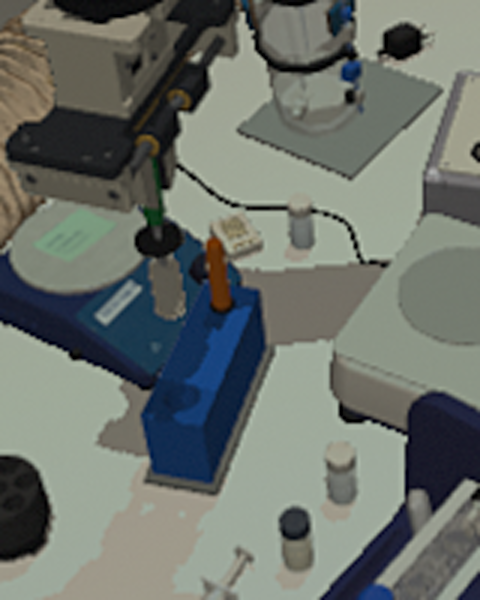

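View pics/d_top.png

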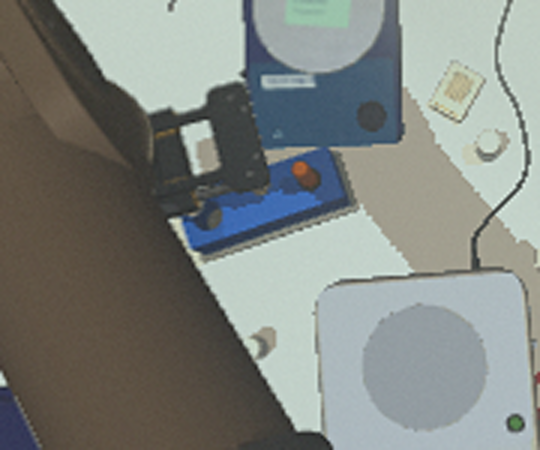

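```bash
python3 - <<'E'
from h import *
np.set_printoptions(precision=4,suppress=True)
q=np.load('side1.npz');d=q['d']
v,u=np.nonzero(d>0); c=world('side',np.c_[u,v],d[v,u])
e=(-cam('side')[2].T@cam('side')[3]); 
a=np.array([.563,.2345])-e[:2]; a/=np.linalg.norm(a)
for lo,hi,r in((.172,.182,.011),(.182,.192,.011),(.192,.202,.011),(.202,.212,.011),(.243,.246,.018),(.262,.285,.008)):
    k=(np.hypot(c[:,0]-.563,c[:,1]-.232)<.03)&(c[:,2]>lo)&(c[:,2]<hi); p=c[k]
    # lateral mid + near surface + r
    n=np.array([-a[1],a[0]]); lat=p[:,:2]@n; near=p[:,:2]@a
    ctr=(lat.min()+lat.max())/2*n+(np.percentile(near,10)+r)*a
    print(lo,k.sum(),'lat w',np.ptp(lat),'ctr',ctr)
E
```

```text
0.172 31 lat w 0.019791752373154337 ctr [0.5638 0.2295]
0.182 33 lat w 0.020099487171765906 ctr [0.5633 0.228 ]
0.192 32 lat w 0.020334915801068942 ctr [0.5632 0.2293]
0.202 31 lat w 0.021180542127248958 ctr [0.5638 0.2283]
0.243 111 lat w 0.03381181507050801 ctr [0.5659 0.2257]
0.262 48 lat w 0.02230158218754974 ctr [0.5605 0.2265]
```

```bash
python3 -m pendant '[[[0.0013,-0.004,0.01],[0,0,0],0.006],[[0,0,0.025],[0,0,0],0.006],[[0,0,0.025],[0,0,0],0.006],[[0,0,0.014],[0,0,0],0.006],[[0,0,0],[0,0,0],0.006]]'
python3 - <<'E'
from h import *
go(.563,.2345,.126)
for n in('side',):
    p,d=arm.get_image(n); np.savez(n+'1.npz',p=p,d=d)
    q=p[170:310,200:320]
    cv2.imwrite(f'pics/e_{n}.png',cv2.resize(q,None,fx=4,fy=4,interpolation=2)[:,:,::-1])
E
```

```text
clock: 11.12
position: [0.5622, 0.2357, 0.2076]
ee_rot: [3.109, 0.444, -0.003]
force: [0.6, -0.2, -0.7]
width: 0.172
clock 11.12 pos [0.5622 0.2357 0.2076] F [ 0.58 -0.16 -0.71] w 15.8 tool shift [0.0006 0.0013 0.0816] tilt 0.12 yaw x 16.26 j [-0.21  0.46 -0.4   1.61  0.2   1.11 -1.95]
```

View pics/e_side.png

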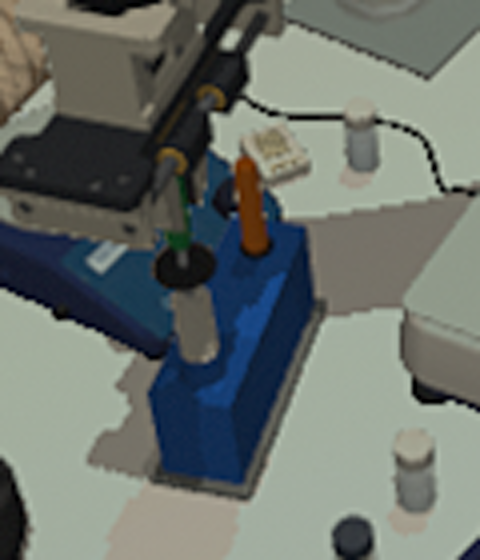

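The bristle end, at about (249,256) in the full frame, is just above the wide hole. Lowering.

```bash
python3 -m pendant '[[[0,0.0005,0.01],[0,0,0],0.006],[[0,0.0005,0.015],[0,0,0],0.006],[[0,0,0.015],[0,0,0],0.006],[[0,0,0],[0,0,0],0.006]]'
python3 -c "
from h import *
go(.563,.2345,.126)"
```

```text
clock: 11.68
position: [0.5621, 0.2344, 0.1669]
ee_rot: [3.109, 0.444, -0.005]
force: [-0.9, -0.1, -0.1]
width: 0.175
clock 11.68 pos [0.5621 0.2344 0.1669] F [-0.9  -0.12 -0.12] w 16.1 tool shift [0.001  0.0001 0.0409] tilt 0.18 yaw x 16.26 j [-0.21  0.5  -0.39  1.66  0.22  1.03 -1.96]
```

```bash
python3 -m pendant '[[[0.0005,0,0.014],[0,0,0],0.006],[[0,0,0.014],[0,0,0],0.006],[[0,0,0.011],[0,0,0],0.006],[[0,0,0],[0,0,0],0.006],[[0,0,0],[0,0,0],0.006]]'
python3 - <<'E'
from h import *
go(.563,.2345,.126)
p,d=arm.get_image('side')
cv2.imwrite(f'pics/f.png',cv2.resize(p[170:310,200:320],None,fx=4,fy=4,interpolation=2)[:,:,::-1])
E
```

```text
clock: 12.3
position: [0.5637, 0.2353, 0.1299]
ee_rot: [-3.11, -0.444, -0.0]
force: [0.2, -0.2, -0.7]
width: 0.168
clock 12.3 pos [0.5637 0.2353 0.1299] F [ 0.2  -0.18 -0.71] w 15.4 tool shift [-0.0009  0.0006  0.0039] tilt 0.02 yaw x 16.26 j [-0.22  0.54 -0.38  1.7   0.24  0.95 -1.98]
```

View pics/f.png

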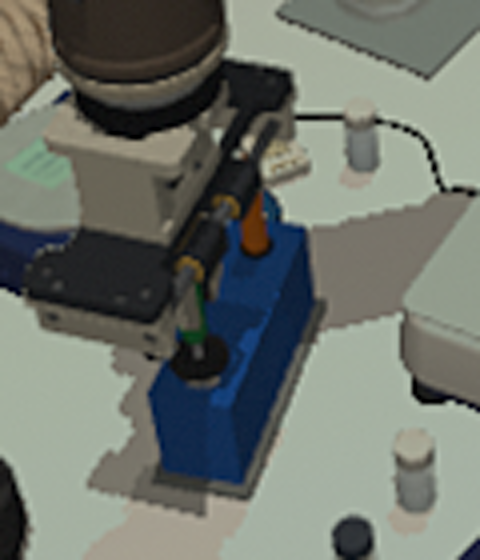

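```bash
python3 -m pendant '[[[0,0,0.004],[0,0,0],0.006],[[0,0,0.0015],[0,0,0],0.006],[[0,0,0],[0,0,0],0.006],[[0,0,0],[0,0,0],0.006]]'
python3 -c "
from h import *
go(.563,.2345,.126)"
```

```text
clock: 12.85
position: [0.5636, 0.2352, 0.1243]
ee_rot: [-3.11, -0.444, -0.0]
force: [-0.6, -0.9, -1.0]
width: 0.171
clock 12.85 pos [0.5636 0.2352 0.1243] F [-0.58 -0.92 -1.04] w 15.7 tool shift [-0.0007  0.0005 -0.0017] tilt 0.0 yaw x 16.25 j [-0.22  0.54 -0.38  1.7   0.24  0.94 -1.98]
```

Seated at about the expected height. Open slowly, then check.

```bash
python3 -m pendant '[[[0,0,0],[0,0,0],0.02],[[0,0,0],[0,0,0],0.03],[[0,0,0],[0,0,0],0.04],[[0,0,0],[0,0,0],0.045],[[0,0,0],[0,0,0],0.045],[[0,0,0],[0,0,0],0.045]]'
python3 - <<'E'
from h import *
go(.563,.2345,.126)
p,d=arm.get_image('side')
cv2.imwrite(f'pics/g.png',cv2.resize(p[170:310,200:320],None,fx=4,fy=4,interpolation=2)[:,:,::-1])
E
```

```text
clock: 13.6
position: [0.5635, 0.2351, 0.1242]
ee_rot: [3.11, 0.444, 0.0]
force: [-0.2, -0.2, -0.6]
width: 0.487
clock 13.6 pos [0.5635 0.2351 0.1242] F [-0.23 -0.24 -0.57] w 44.7 tool shift [-0.0007  0.0005 -0.0018] tilt 0.0 yaw x 16.26 j [-0.22  0.54 -0.38  1.7   0.24  0.94 -1.98]
```

View pics/g.png

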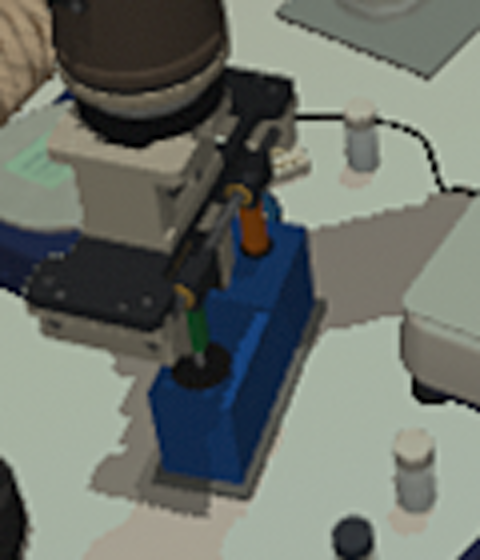

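The collar sits flush on the stand and the brush is upright and free. Raise.

```bash
python3 -m pendant '[[[0,0,-0.01],[0,0,0],0.05],[[0,0,-0.02],[0,0,0],0.05],[[0,0,-0.03],[0,0,0],0.05],[[0,0,-0.03],[0,0,0],0.05],[[0,0,-0.02],[0,0,0],0.05],[[0,0,-0.01],[0,0,0],0.05],[[0,0,0],[0,0,0],0.05]]'
python3 -c "
from h import *
go(.597,.1405,.23)"
```

```text
clock: 14.52
position: [0.5637, 0.2353, 0.2448]
ee_rot: [-3.11, -0.444, -0.002]
force: [0.4, -0.1, 0.4]
width: 0.548
clock 14.53 pos [0.5637 0.2353 0.2448] F [ 0.37 -0.08  0.42] w 50.3 tool shift [0.0054 0.1003 0.0148] tilt 0.07 yaw x 16.25 j [-0.2   0.43 -0.41  1.56  0.18  1.19 -1.93]
```

```bash
python3 -m pendant '[[[0.001,0.02,0],[0,0,0],0.05],[[0.002,0.03,0],[0,0,0],0.05],[[0.002,0.03,0],[0,0,0],0.05],[[0,0.02,0],[0,0,0],0.05],[[0,0,0],[0,0,10],0.05],[[0,0,0],[0,0,10],0.05],[[0,0,0],[0,0,10],0.05],[[0,0,0],[0,0,10],0.05],[[0,0,0],[0,0,10],0.05],[[0,0,0],[0,0,0],0.05]]'
python3 - <<'E'
from h import *
go(.597,.1405,.104)
np.set_printoptions(precision=4,suppress=True)
for n in('side','top'):
    p,d=arm.get_image(n); np.savez(n+'2.npz',p=p,d=d)
    v,u=np.nonzero(d>0); c=world(n,np.c_[u,v],d[v,u])
    for nm,x,y,lo,hi in(('brush',.563,.235,.1,.19),('stylus',.597,.141,.09,.16)):
        k=(np.hypot(c[:,0]-x,c[:,1]-y)<.025)&(c[:,2]>lo)&(c[:,2]<hi)
        if k.sum(): print(n,nm,k.sum(),c[k].mean(0),c[k].max(0))
    q=p[130:310,200:330] if n=='side' else p[110:260,170:350]
    cv2.imwrite(f'pics/i_{n}.png',cv2.resize(q,None,fx=3,fy=3,interpolation=2)[:,:,::-1])
E
```

```text
clock: 15.78
position: [0.5962, 0.1401, 0.2438]
ee_rot: [3.006, -0.91, -0.001]
force: [-0.7, -0.4, -0.6]
width: 0.543
clock 15.78 pos [0.5962 0.1401 0.2438] F [-0.71 -0.44 -0.55] w 49.9 tool shift [ 0.0005 -0.0009  0.1398] tilt 0.05 yaw x -33.69 j [-0.18  0.41 -0.19  1.57  0.08  1.17 -2.55]
side brush 187 [0.5598 0.2377 0.1468] [0.5692 0.2441 0.1832]
side stylus 136 [0.5937 0.1437 0.1257] [0.605  0.1497 0.1548]
```

View pics/i_side.png

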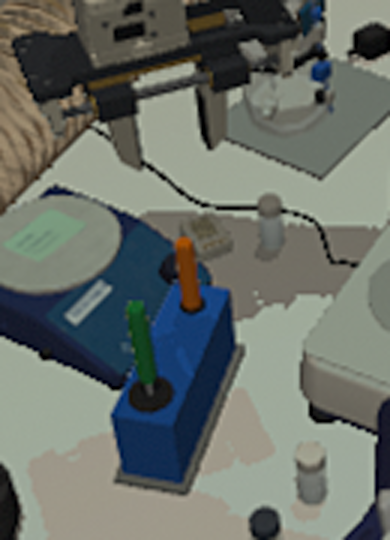

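View pics/i_top.png

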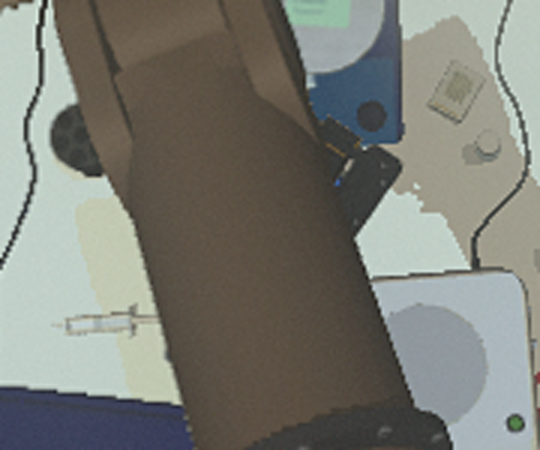

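```bash
python3 -m pendant '[[[0.0005,-0.001,0.01],[0,0,-8],0.05],[[0,0,0.025],[0,0,0],0.05],[[0,0,0.03],[0,0,0],0.05],[[0,0,0.02],[0,0,0],0.05],[[0,0,0],[0,0,0],0.05]]'
python3 - <<'E'
from h import *
go(.597,.1405,.104)
n='side'
p,d=arm.get_image(n)
cv2.imwrite(f'pics/j_{n}.png',cv2.resize(p[130:310,200:330],None,fx=3,fy=3,interpolation=2)[:,:,::-1])
E
```

```text
clock: 16.5
position: [0.5962, 0.1405, 0.1576]
ee_rot: [3.062, -0.696, -0.005]
force: [-0.4, 0.2, 0.6]
width: 0.541
clock 16.5 pos [0.5962 0.1405 0.1576] F [-0.41  0.22  0.59] w 49.7 tool shift [ 0.0008 -0.0005  0.0536] tilt 0.2 yaw x -25.6 j [-0.17  0.49 -0.22  1.67  0.12  1.   -2.45]
```

View pics/j_side.png

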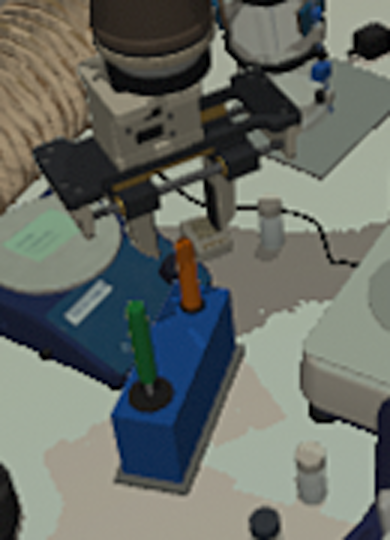

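The brush stays upright at (247,248) and the fingers straddle the stylus, whose top is at (262,212), with good clearance. Descend the rest.

```bash
python3 -m pendant '[[[0.0005,0,0.02],[0,0,0],0.05],[[0,0,0.02],[0,0,0],0.05],[[0,0,0.012],[0,0,0],0.05],[[0,0,0],[0,0,0],0.05]]'
python3 - <<'E'
from h import *
go(.597,.1405,.104)
n='side'
p,d=arm.get_image(n)
cv2.imwrite(f'pics/k_{n}.png',cv2.resize(p[130:310,200:330],None,fx=3,fy=3,interpolation=2)[:,:,::-1])
E
```

```text
clock: 17.05
position: [0.5977, 0.1408, 0.1072]
ee_rot: [3.063, -0.699, -0.001]
force: [-0.6, -0.1, 0.2]
width: 0.542
clock 17.05 pos [0.5977 0.1408 0.1072] F [-0.59 -0.07  0.2 ] w 49.8 tool shift [-0.0005  0.0006  0.0032] tilt 0.03 yaw x -25.71 j [-0.17  0.55 -0.21  1.72  0.14  0.89 -2.46]
```

View pics/k_side.png

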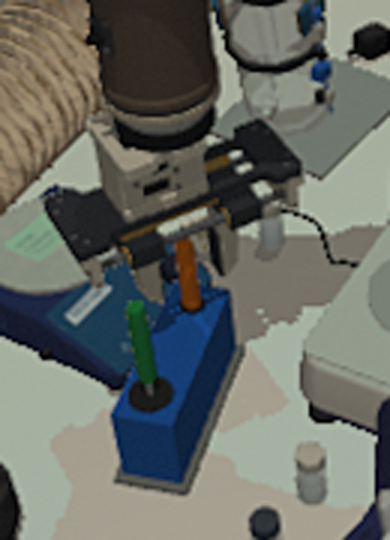

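```bash
python3 -m pendant '[[[0,0,0.003],[0,0,0],0.03],[[0,0,0],[0,0,0],0.018],[[0,0,0],[0,0,0],0.006],[[0,0,0],[0,0,0],0.006],[[0,0,0],[0,0,0],0.006],[[0,0,0],[0,0,0],0.006]]' 40
python3 -c "
from h import *
go(.597,.1405,.104)"
```

```text
clock: 17.85
position: [0.5979, 0.1409, 0.1044]
ee_rot: [-3.063, 0.7, -0.0]
force: [-1.2, 0.8, 2.6]
width: 0.165
clock 17.85 pos [0.5979 0.1409 0.1044] F [-1.21  0.84  2.59] w 15.2 tool shift [-0.0006  0.0007  0.0004] tilt 0.02 yaw x -25.74 j [-0.17  0.55 -0.21  1.72  0.14  0.88 -2.47]
```

```bash
python3 -m pendant '[[[0,0,-0.01],[0,0,0],0.006],[[0,0,-0.02],[0,0,0],0.006],[[0,0,-0.03],[0,0,0],0.006],[[0,0,-0.03],[0,0,0],0.006],[[0,0,-0.02],[0,0,0],0.006],[[0,0,-0.01],[0,0,-5],0.006],[[0,0,0],[0,0,-10],0.006],[[0,0,0],[0,0,-10],0.006],[[0,0,0],[0,0,-10],0.006],[[0,0,0],[0,0,-10],0.006]]'
python3 - <<'E'
from h import *
go(.5355,-.2293,.224)
p,d=arm.get_image('side')
cv2.imwrite(f'pics/l.png',cv2.resize(p[130:310,200:330],None,fx=3,fy=3,interpolation=2)[:,:,::-1])
E
```

```text
clock: 19.1
position: [0.5977, 0.1408, 0.2248]
ee_rot: [3.096, 0.534, 0.0]
force: [-0.1, -0.9, -0.3]
width: 0.167
clock 19.1 pos [0.5977 0.1408 0.2248] F [-0.08 -0.93 -0.28] w 15.4 tool shift [-0.1827  0.3278  0.0008] tilt 0.02 yaw x 19.58 j [-0.04  0.45 -0.4   1.58  0.19  1.15 -1.71]
```

View pics/l.png

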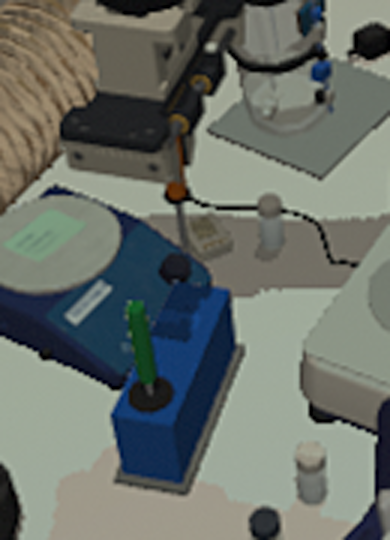

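```bash
python3 - <<'E'
from h import *
for f,n in(('side.npz','side'),('top.npz','top')):
    d=np.load(f)['d']; v,u=np.nonzero(d>0); c=world(n,np.c_[u,v],d[v,u])
    k=(c[:,2]>.12)&(c[:,0]>.45)&(c[:,0]<.75)&(c[:,1]>-.45)&(c[:,1]<.1)&(np.hypot(c[:,0]-.507,c[:,1]+.15)>.03)
    c=c[k]
    for y in np.arange(-.45,.1,.05):
        q=c[(c[:,1]>=y)&(c[:,1]<y+.05)]
        print(n,y.round(2),len(q),q.min(0).round(3) if len(q) else '')
E
```

```text
side -0.45 0 
side -0.4 0 
side -0.35 64 [ 0.716 -0.339  0.279]
side -0.3 90 [ 0.707 -0.3    0.251]
side -0.25 75 [ 0.682 -0.25   0.177]
side -0.2 244 [ 0.662 -0.199  0.121]
side -0.15 1496 [ 0.66 -0.15  0.12]
side -0.1 502 [ 0.677 -0.1    0.201]
side -0.05 0 
side -0.0 0 
side 0.05 0 
top -0.45 0 
top -0.4 0 
top -0.35 109 [ 0.716 -0.343  0.284]
top -0.3 146 [ 0.709 -0.3    0.252]
top -0.25 276 [ 0.682 -0.25   0.144]
top -0.2 563 [ 0.664 -0.2    0.123]
top -0.15 987 [ 0.66  -0.15   0.121]
top -0.1 258 [ 0.681 -0.1    0.212]
top -0.05 0 
top -0.0 0 
top 0.05 0
```

Retort glassware begins at x ≈ 0.66, so I curve the path a little toward the robot (x negative early).

```bash
python3 -m pendant '[[[-0.012,0.01,0],[0,0,0],0.006],[[-0.024,0.025,0],[0,0,0],0.006],[[-0.028,0.038,0],[0,0,0],0.006],[[-0.028,0.042,0],[0,0,0],0.006],[[-0.025,0.045,0],[0,0,0],0.006],[[-0.02,0.045,0],[0,0,0],0.006],[[-0.017,0.045,0],[0,0,0],0.006],[[-0.014,0.038,0],[0,0,0],0.006],[[-0.009,0.025,0],[0,0,0],0.006],[[-0.004,0.011,0],[0,0,0],0.006]]'
python3 -m pendant '[[[-0.001,0.003,0],[0,0,0],0.006],[[0,0,0],[0,0,0],0.006],[[0,0,0],[0,0,0],0.006]]'
python3 - <<'E'
from h import *
go(.5355,-.2293,.224)
for n in('side','top'):
    p,d=arm.get_image(n); np.savez(n+'3.npz',p=p,d=d)
    q=p[70:220,300:420] if n=='side' else p[130:260,330:460]
    cv2.imwrite(f'pics/m_{n}.png',cv2.resize(q,None,fx=4,fy=4,interpolation=2)[:,:,::-1])
E
```

```text
clock: 20.4
position: [0.5325, -0.227, 0.2244]
ee_rot: [3.098, 0.516, -0.001]
force: [0.4, 0.0, -0.4]
width: 0.166
clock: 20.78
position: [0.534, -0.2265, 0.2243]
ee_rot: [-3.097, -0.528, -0.0]
force: [-0.6, 0.7, -1.3]
width: 0.165
clock 20.77 pos [ 0.534  -0.2265  0.2243] F [-0.64  0.67 -1.31] w 15.1 tool shift [0.0005 0.0032 0.0003] tilt 0.02 yaw x 19.34 j [ 0.53  0.39 -0.3   1.67  0.12  1.1  -1.04]
```

View pics/m_side.png

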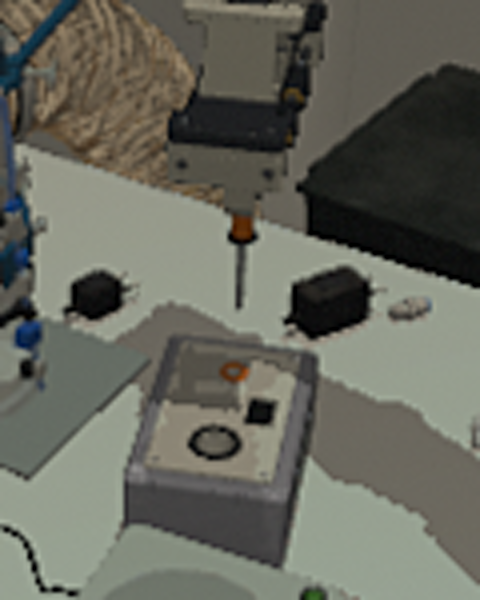

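View pics/m_top.png

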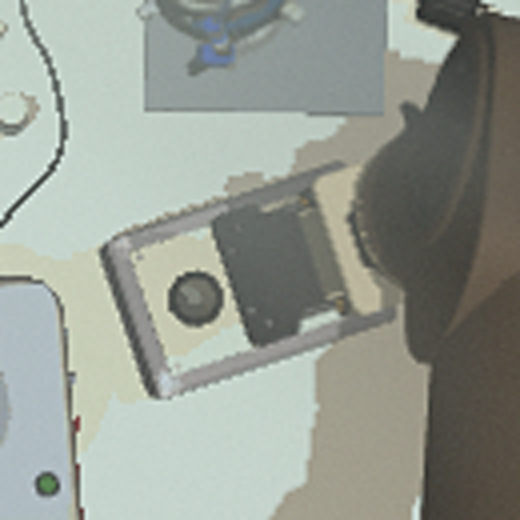

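```bash
python3 - <<'E'
from h import *
np.set_printoptions(precision=4,suppress=True)
# rings: fit ellipses by colour
p=np.load('side3.npz')['p']; d=np.load('side3.npz')['d']
H,S,V=cv2.split(cv2.cvtColor(p,cv2.COLOR_RGB2HSV))
m=np.zeros(S.shape,bool); m[155:172,350:368]=True
mm=m&(S>110)&(H<22)
v,u=np.nonzero(mm); print('orange px',len(u),u.min(),u.max(),v.min(),v.max())
print('ring side',ray_z('side',[(u.min()+u.max())/2,(v.min()+v.max())/2],.083), 'centroid',ray_z('side',[u.mean(),v.mean()],.083))
print('well side',ray_z('side',[215/4+300-.4,443/4+70-.4],.083),'well top',ray_z('top',[195/4+330-.4,298/4+130-.4],.083))
s=arm.observe(); x,y,z=s['position']; M=R.from_rotvec(s['ee_rot']).as_matrix(); a=-M[:,2]
tip=s['position']-a*.0844
print('tip',tip,'proj side',proj('side',[tip,tip+a*.06]),'-> crop',(proj('side',[tip,tip+a*.06])-[300-.4,70-.4])*4)
v,u=np.nonzero(d>0); c=world('side',np.c_[u,v],d[v,u])
for lo,hi in((.14,.16),(.16,.18),(.18,.197),(.199,.205),(.205,.215)):
    k=(np.hypot(c[:,0]-x,c[:,1]-y)<.02)&(c[:,2]>lo)&(c[:,2]<hi)
    if k.any(): print(lo,k.sum(),c[k].mean(0))
E
```

```text
orange px 21 355 361 160 165
ring side [ 0.5353 -0.2276  0.083 ] centroid [ 0.5348 -0.2275  0.083 ]
well side [ 0.5057 -0.1481  0.083 ] well top [ 0.5078 -0.1508  0.083 ]
tip [ 0.5339 -0.2269  0.1399] proj side [[359.122  146.8038]
 [360.0466 128.9035]] -> crop [[238.0878 308.8152]
 [241.7862 237.2139]]
0.14 10 [ 0.5322 -0.225   0.1513]
0.16 15 [ 0.5333 -0.2262  0.171 ]
0.18 10 [ 0.5321 -0.2262  0.1878]
0.199 18 [ 0.5313 -0.2242  0.202 ]
0.205 18 [ 0.531  -0.2226  0.2099]
```

```bash
python3 -m pendant '[[[0.0007,0.0027,0.01],[0,0,0],0.006],[[0,0,0.02],[0,0,0],0.006],[[0,0,0.014],[0,0,0],0.006],[[0,0,0],[0,0,0],0.006],[[0,0,0],[0,0,0],0.006]]'
python3 - <<'E'
from h import *
go(.5355,-.2288,.17)
n='side'
p,d=arm.get_image(n)
cv2.imwrite(f'pics/n.png',cv2.resize(p[110:200,315:405],None,fx=6,fy=6,interpolation=2)[:,:,::-1])
s=arm.observe(); M=R.from_rotvec(s['ee_rot']).as_matrix(); a=-M[:,2]
tip=s['position']-a*.0844
q=[tip,[tip[0],tip[1],.083]]
print((proj('side',q)-[315-.42,110-.42])*6)
E
```

```text
clock: 21.5
position: [0.5357, -0.2302, 0.1806]
ee_rot: [3.097, 0.525, 0.001]
force: [0.3, 0.7, -0.2]
width: 0.166
clock 21.5 pos [ 0.5357 -0.2302  0.1806] F [ 0.27  0.67 -0.25] w 15.2 tool shift [ 0.0003 -0.0014  0.0106] tilt 0.03 yaw x 19.26 j [ 0.53  0.43 -0.29  1.72  0.14  1.01 -1.05]
[[263.46219788 292.32353504]
 [262.33016701 314.39562558]]
```

View pics/n.png

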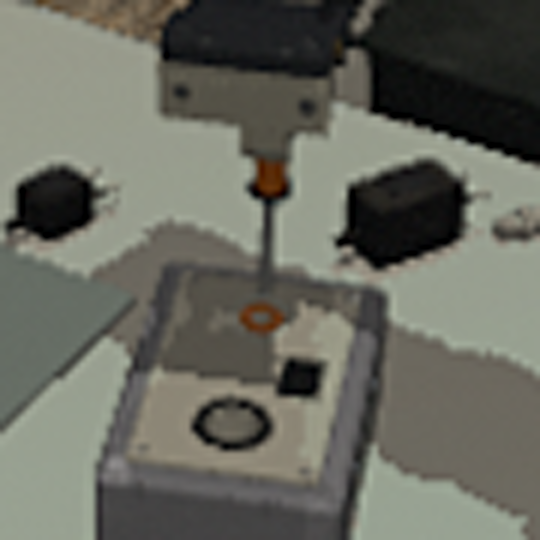

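```bash
python3 -m pendant '[[[0.0002,-0.0015,0],[0,0,0],0.006],[[0,0,0.008],[0,0,0],0.006],[[0,0,0.004],[0,0,0],0.006],[[0,0,0],[0,0,0],0.006],[[0,0,0],[0,0,0],0.006]]'
python3 - <<'E'
from h import *
go(.5355,-.2288,.17)
n='side'
p,d=arm.get_image(n)
cv2.imwrite(f'pics/o.png',cv2.resize(p[130:190,330:390],None,fx=9,fy=9,interpolation=2)[:,:,::-1])
s=arm.observe(); M=R.from_rotvec(s['ee_rot']).as_matrix(); a=-M[:,2]
tip=s['position']-a*.0844
q=[tip,[tip[0],tip[1],.083]]
print((proj('side',q)-[330-.45,130-.45])*9)
E
```

```text
clock: 22.18
position: [0.5351, -0.2287, 0.1683]
ee_rot: [3.097, 0.525, 0.0]
force: [-0.1, 0.4, -0.6]
width: 0.168
clock 22.18 pos [ 0.5351 -0.2287  0.1683] F [-0.06  0.37 -0.61] w 15.4 tool shift [ 0.0004  0.0002 -0.0017] tilt 0.0 yaw x 19.26 j [ 0.52  0.44 -0.29  1.74  0.15  0.99 -1.06]
[[258.49508146 292.60702295]
 [258.37626128 294.92638937]]
```

View pics/o.png

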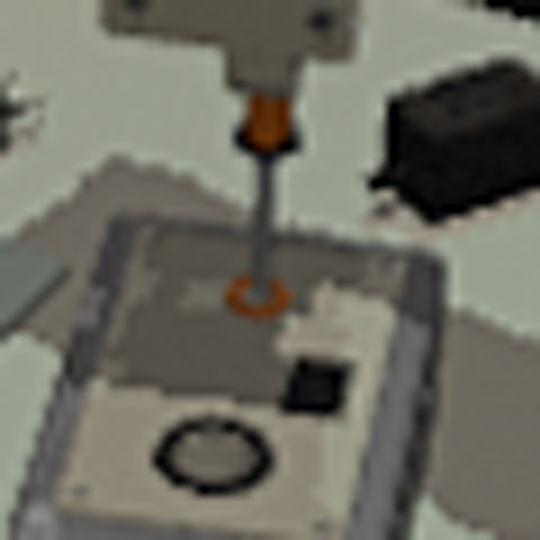

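The tip enters the orange ring at its centre, about (358,163) in the full frame. Going in gently.

```bash
python3 -m pendant '[[[0,0,0.004],[0,0,0],0.006],[[0,0,0.004],[0,0,0],0.006],[[0,0,0.004],[0,0,0],0.006],[[0,0,0],[0,0,0],0.006],[[0,0,0],[0,0,0],0.006]]'
python3 -c "
from h import *
go(.5355,-.2288,.1424)"
```

```text
clock: 22.85
position: [0.5351, -0.2287, 0.1563]
ee_rot: [3.097, 0.525, 0.0]
force: [-0.3, -0.4, -0.9]
width: 0.168
clock 22.85 pos [ 0.5351 -0.2287  0.1563] F [-0.35 -0.42 -0.9 ] w 15.4 tool shift [0.0004 0.0002 0.0139] tilt 0.0 yaw x 19.26 j [ 0.52  0.45 -0.29  1.75  0.15  0.96 -1.06]
```

```bash
python3 -m pendant '[[[0,0,0.004],[0,0,0],0.006],[[0,0,0.004],[0,0,0],0.006],[[0,0,0.003],[0,0,0],0.006],[[0,0,0],[0,0,0],0.006],[[0,0,0],[0,0,0],0.006]]'
python3 -c "
from h import *
go(.5355,-.2288,.1364)"
```

```text
clock: 23.48
position: [0.5351, -0.2287, 0.1453]
ee_rot: [3.097, 0.525, 0.0]
force: [-0.4, 0.2, -0.9]
width: 0.168
clock 23.48 pos [ 0.5351 -0.2287  0.1453] F [-0.4   0.16 -0.9 ] w 15.4 tool shift [0.0004 0.0002 0.0089] tilt 0.01 yaw x 19.26 j [ 0.52  0.46 -0.29  1.76  0.16  0.94 -1.07]
```

```bash
for i in 1; do python3 -m pendant '[[[0,0,0.002],[0,0,0],0.006],[[0,0,0.002],[0,0,0],0.006],[[0,0,0],[0,0,0],0.006],[[0,0,0],[0,0,0],0.006]]'; python3 -m pendant '[[[0,0,0.001],[0,0,0],0.006],[[0,0,0.001],[0,0,0],0.006],[[0,0,0],[0,0,0],0.006],[[0,0,0],[0,0,0],0.006]]'; done
```

```text
clock: 23.98
position: [0.5352, -0.2288, 0.1414]
ee_rot: [3.097, 0.525, 0.001]
force: [0.0, -1.0, 2.1]
width: 0.171
clock: 24.48
position: [0.5351, -0.2288, 0.1393]
ee_rot: [3.097, 0.525, 0.0]
force: [-0.3, -0.3, 3.9]
width: 0.165
```

The force is rising as the spring should. Continuing in small steps.

```bash
python3 -m pendant '[[[0,0,0.001],[0,0,0],0.006],[[0,0,0.001],[0,0,0],0.006],[[0,0,0],[0,0,0],0.006],[[0,0,0],[0,0,0],0.006]]'; python3 -m pendant '[[[0,0,0.0005],[0,0,0],0.006],[[0,0,0],[0,0,0],0.006],[[0,0,0],[0,0,0],0.006]]'
```

```text
clock: 24.98
position: [0.5351, -0.2287, 0.1373]
ee_rot: [3.097, 0.525, 0.0]
force: [-0.4, -0.3, 4.6]
width: 0.166
clock: 25.35
position: [0.5352, -0.2288, 0.1369]
ee_rot: [3.097, 0.525, 0.0]
force: [0.4, -0.3, 6.1]
width: 0.162
```

```bash
python3 -m pendant '[[[0,0,0.0005],[0,0,0],0.006],[[0,0,0],[0,0,0],0.006],[[0,0,0],[0,0,0],0.006]]'; python3 -m pendant '[[[0,0,0.0005],[0,0,0],0.006],[[0,0,0],[0,0,0],0.006],[[0,0,0],[0,0,0],0.006]]'
```

```text
clock: 25.72
position: [0.5352, -0.2288, 0.1365]
ee_rot: [3.097, 0.525, 0.001]
force: [-0.1, -0.2, 5.7]
width: 0.165
clock: 26.1
position: [0.5352, -0.2287, 0.136]
ee_rot: [3.097, 0.525, 0.001]
force: [0.2, -0.3, 7.1]
width: 0.165
```

```bash
python3 -m pendant '[[[0,0,0.0005],[0,0,0],0.006],[[0,0,0],[0,0,0],0.006],[[0,0,0],[0,0,0],0.006]]'
python3 - <<'E'
from h import *
fs=[]
for i in range(4):
    p,d=arm.get_image('side'); fs.append(arm.observe()['force'][2])
print(np.round(fs,2)); go(.5355,-.2288,.1364)
cv2.imwrite(f'pics/q.png',cv2.resize(p[110:310,200:400],None,fx=3,fy=3,interpolation=2)[:,:,::-1])
E
```

```text
clock: 26.48
position: [0.5353, -0.2287, 0.1356]
ee_rot: [3.097, 0.525, 0.001]
force: [-1.0, -0.5, 6.9]
width: 0.169
[6.53 7.64 6.85 8.24]
clock 26.68 pos [ 0.5353 -0.2288  0.1356] F [-0.41 -0.48  8.24] w 15.5 tool shift [ 0.0002  0.0001 -0.0008] tilt 0.04 yaw x 19.25 j [ 0.52  0.48 -0.29  1.77  0.16  0.92 -1.07]
```

View pics/q.png

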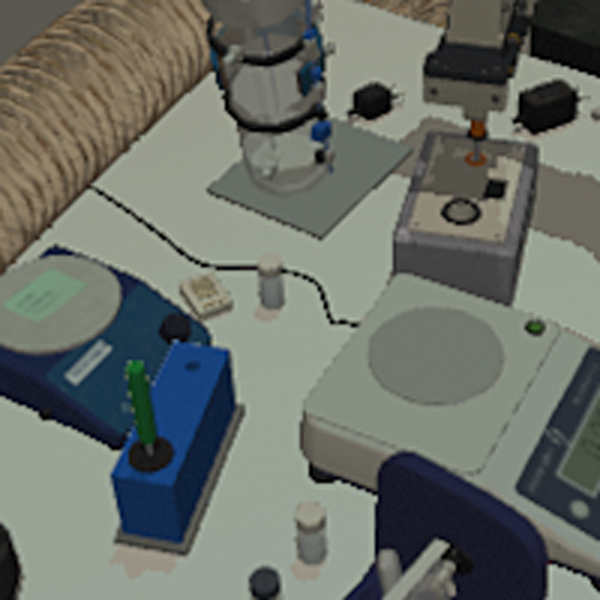

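```bash
python3 -m pendant '[[[0,0,0.0005],[0,0,0],0.006],[[0,0,0],[0,0,0],0.006],[[0,0,0],[0,0,0],0.006]]'
python3 - <<'E'
from h import *
fs=[];zs=[]
for i in range(5):
    p,d=arm.get_image('side'); o=arm.observe(); fs.append(o['force'][2]); zs.append(o['position'][2])
print(np.round(fs,2),np.mean(fs),np.mean(zs)); 
s=o; a=-R.from_rotvec(s['ee_rot']).as_matrix()[:,2]; t=s['position']-a*.0844
print('expected collar mid px crop',(proj('side',[t+a*.0615])-[330-.45,130-.45])*9)
cv2.imwrite(f'pics/r.png',cv2.resize(p[130:190,330:390],None,fx=9,fy=9,interpolation=2)[:,:,::-1])
E
```

```text
clock: 27.05
position: [0.5354, -0.2288, 0.1354]
ee_rot: [3.097, 0.525, 0.001]
force: [-1.0, 1.2, 9.6]
width: 0.164
[10.3   9.94  9.68  9.71  9.57] 9.841022098944343 0.13542717661412404
expected collar mid px crop [[261.38970402 221.21906202]]
```

View pics/r.png

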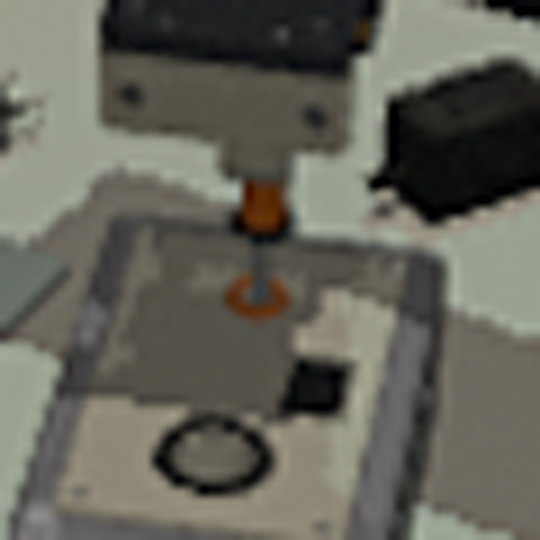

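The force rose about 2.5 N for only about 0.2 mm of motion, so the button is on its stop. The push is about 10–11 N, well under 25 N. The collar shows at about (261,222) in the crop against (261,221) predicted, so the stylus has not slipped. Handing in.

```bash
python3 - <<'E'
from h import *
a=np.load('side.npz')['p'];p,d=arm.get_image('side')
for (u,v) in((290,207),(303,288),(289,310)): print('vial diff',np.abs(a[v-12:v+12,u-8:u+8].astype(int)-p[v-12:v+12,u-8:u+8]).mean())
print(arm.observe()['force'],arm.sign_off())
E
```

```text
vial diff 5.213541666666667
vial diff 5.216145833333333
vial diff 4.403645833333333
the job is handed in; nothing more can be done
[-1.2375979   0.74287424  9.87149156] None
```

I finished the whole job and handed it in at about 27 s, well inside the 72 s limit; no verdict was reported.

- **Brush:** I scrubbed two strokes of about 36 mm each. The collar was back at the rim after each one, and the second low point read about 1 mm high. The brush then went into the stand's wide hole and was let go. The last picture that included it shows it upright with its collar flush on the stand.
- **Stylus:** It entered the orange-ringed hole centred and pressed the button gently. The force rose with the spring, then climbed about 2.5 N for only about 0.2 mm of motion. I take that as the button fully down. The arm holds it there with about 10–11 N, under the 25 N limit, with the grip set to 40 N. The collar was where the arm's pose predicted, so the stylus had not slipped.
- **Vials:** The picture patches around all three matched the starting picture closely, so they look unmoved.

No check failed. The two cameras disagreed by 2–3 mm on the hole positions; I used an average, and the fit was good. I could not read the button's travel directly; it is inferred from force and position.

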